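# Probe check of a lamp control board before packing

## Task

Before this lamp board is packed, check it with the orange hand probe: take the probe from its forked rest and touch its tip onto the red terminal, then the yellow, then the blue, each time gently pressing the sprung brass pin about half-way down and holding it there for half a second. Do not touch the black terminal with the probe, and leave the carton, the bin and the tape roll where they are. Finally set the probe back upright in the fork of its rest and let go.

Things in the scene. Friction and masses are not known exactly. Their poses are not given: they have to be found in the camera images.
- probe: Hand probe, 122 mm long, 120 g, upright; origin at the end of its steel tip, z up. Needle 7 mm across, round end, z=0 to 45; black neck 12 mm across to z=60; black flange 44 x 44 mm, z=60 to 66, whose underside rests on the fork; orange square handle 26 x 26 mm, z=66 to 122, faces square to its x and y. At the start the tip is 20 mm above the table.
- probe_grip (a point): Point on the probe's axis in the middle of the orange handle, 96 mm above the tip: a good height for the finger pads, the probe gripped from above across two parallel handle faces.
- rest: Fixed probe rest, dark steel with a light grey fork; origin on the table. Fork plate 70 x 70 mm, z=72 to 80, with a slot 22 mm wide (along y) from x=-35 (open end) to x=+15 mm; post under the plate at x=23 to 35; foot plate 100 x 80 x 8 mm. The probe's needle and neck hang in the slot, its flange lies on the plate.
- rest_seat (a point): Seat of the probe: on top of the fork plate, 80 mm above the table, where the probe's axis belongs.
- nest: Fixed grey test nest 200 (x) x 160 (y) x 30 mm holding a green lamp board; origin under its centre on the table, board face 34 mm above the table. Parts in the middle of the board rise up to 54 mm above the table. Four terminals stand near the board's corners, about 60 mm in x and 45 mm in y from the centre; which colour is at which corner varies.
- red_pin_base: The red terminal: a red collar 30 mm in diameter and 12 mm high on the board, origin under its centre at board height (34 mm above the table). A sprung brass pin 14 mm in diameter stands 10 mm out of its middle.
- red_pin_top (a point): Centre of the top of the red terminal's brass pin, 56 mm above the table when up; it moves down with the pin.
- red_pin (a joint): How far the red terminal's pin is pressed down, m: 0 up, 0.006 at its stop. It takes about 1.5 N to start and 5 N to reach the stop, and springs back.
- yellow_pin_base: The yellow terminal: a yellow collar 30 mm in diameter and 12 mm high on the board, origin under its centre at board height (34 mm above the table). A sprung brass pin 14 mm in diameter stands 10 mm out of its middle.
- yellow_pin_top (a point): Centre of the top of the yellow terminal's brass pin, 56 mm above the table when up; it moves down with the pin.
- yellow_pin (a joint): How far the yellow terminal's pin is pressed down, m: 0 up, 0.006 at its stop. It takes about 1.5 N to start and 5 N to reach the stop, and springs back.
- blue_pin_base: The blue terminal: a blue collar 30 mm in diameter and 12 mm high on the board, origin under its centre at board height (34 mm above the table). A sprung brass pin 14 mm in diameter stands 10 mm out of its middle.
- blue_pin_top (a point): Centre of the top of the blue terminal's brass pin, 56 mm above the table when up; it moves down with the pin.
- blue_pin (a joint): How far the blue terminal's pin is pressed down, m: 0 up, 0.006 at its stop. It takes about 1.5 N to start and 5 N to reach the stop, and springs back.
- black_pin_base: The black terminal: a black collar 30 mm in diameter and 12 mm high on the board, origin under its centre at board height (34 mm above the table). A sprung brass pin 14 mm in diameter stands 10 mm out of its middle. Not to be touched.
- black_pin_top (a point): Centre of the top of the black terminal's brass pin, 56 mm above the table when up; it moves down with the pin.
- black_pin (a joint): How far the black terminal's pin is pressed down, m: 0 up, 0.006 at its stop. It takes about 1.5 N to start and 5 N to reach the stop, and springs back.
- carton: Bystander: closed brown carton 90 x 110 x 130 mm high, with a black disc on its front and back; origin under its centre.
- bin: Bystander: open blue bin 150 x 100 x 60 mm; origin under its centre.
- tape: Bystander: roll of amber tape lying flat, 100 mm across, 48 mm high; origin under its centre.
There are look-alikes about, which are no part of the job. What is shaped like the probe but pink or purple is not meant.

How it is judged (in metres and radians):
On the way, in this order (a step that is already met when the one before it is completed fails the run):
1. The probe's tip presses the red terminal's pin at least 1.5 mm down, within 10 mm of its centre, for 0.3 s (value of joint red_pin above 0.0015 m and contact force between probe and red_pin_base above 0.5 N and horizontal distance between probe and red_pin_top below 0.01 m), for 0.3 s.
2. The probe's tip presses the yellow terminal's pin at least 1.5 mm down, within 10 mm of its centre, for 0.3 s (value of joint yellow_pin above 0.0015 m and contact force between probe and yellow_pin_base above 0.5 N and horizontal distance between probe and yellow_pin_top below 0.01 m), for 0.3 s.
3. The probe's tip presses the blue terminal's pin at least 1.5 mm down, within 10 mm of its centre, for 0.3 s (value of joint blue_pin above 0.0015 m and contact force between probe and blue_pin_base above 0.5 N and horizontal distance between probe and blue_pin_top below 0.01 m), for 0.3 s.
At the end, for the whole second after the job is handed in: The probe stands released and at rest in the fork, its flange on the fork plate (tip 16 to 24 mm above the table), upright within 0.1 rad and within 20 mm of the seat; all four pins are up (pressed less than 1 mm) (horizontal distance between probe and rest_seat below 0.02 m and height (world z) of probe between 0.016 and 0.024 m and angle between probe's own z axis and vertical below 0.1 rad and linear speed of probe below 0.02 m/s and contact force between probe and rest above 0.2 N and value of joint each of red_pin, yellow_pin, blue_pin, black_pin below 0.001 m); the robot touches nothing.
It fails at once if The probe touches the black terminal (over 0.3 N) (contact force between probe and black_pin_base above 0.3 N).
It fails at once if The probe is rammed: over 15 N on a terminal or on the nest (contact force between probe and nest above 15 N or contact force between probe and red_pin_base above 15 N or contact force between probe and yellow_pin_base above 15 N or contact force between probe and blue_pin_base above 15 N).
It fails at once if The carton, the bin or the tape roll is moved by more than 20 mm (distance of any of carton, bin, tape from where it was at the start of the episode above 0.02 m).
It also fails if it takes over 61 s, if anything falls off the work surface, if the arm or the gripper's body presses on something with over 40 N, if the wrist force passes 120 N, or if a joint passes its speed limit or range.

## Robot

A 6-joint arm with a two-finger parallel gripper is mounted at the origin on the work surface. World frame = base frame: x ahead of the robot, y to its left, z up, the work surface at z = 0. Lengths are in mm, angles in rad, forces in N, time in s.
With the tool pointing down it reaches from about 350 to 875 mm from the base axis. Payload 4.2 kg.
Tool frame: the origin (TCP) lies midway between the tips of the shut fingers; the grasp point (between the pads) lies 19 mm behind it (arm.tcp_to_grasp is the distance from the TCP to the grasp point, in mm); z points along the fingers, y is the line along which they close (so a half turn about z gives the same grasp; the last joint's range is limited). The gripper opens to 85 mm and grips with 20 to 120 N. Pads are 22 mm wide; open, the fingers measure 114 mm over their backs; the gripper's body (76 mm by 85 mm) begins 54 mm behind the grasp point. The pads swing forward as they close: fully open they stand 13 mm farther back than shut.
Start: joints at [1.438, 0.385, 0.008, 0, -1.194, -0.259], TCP at [238.625, 577.631, 231.312] pointing down, gripper open.
Joint ranges: [-3.14, 3.14], [-1.21, 2.06], [-1.07, 1.41], [-3.16, 2.05], [-2.99, -0.16], [-3.1, 3.1]. Speed limits (rad/s): [2.79, 2.79, 3.14, 3.14, 3.14, 3.14].

## Interface

Orientations are given as a unit quaternion [x, y, z, w].
In Python, from bench import arm, get_image gives the robot as it stands.
- The arm moves only by the tool drive_tool, never from a script. Its argument "deltas" is a list of rows, each a list of 2 entries, a list of its own where there are three numbers: the shift along the tool's x, y, z in cm, then the turn, a rotation vector about the tool's x, y, z in degrees. In form: [[[x, y, z], [ax, ay, az]], ...]. A call has 1 to 12 rows; each row shifts and turns the commanded pose from where the row before left it, along the tool's axes as they then stand; what a row does not reach is not made up. A row lasts 1/10 s, in which the tool goes at most 50 mm and 8.59 degrees, less where a joint would pass 70% of its speed; a pose out of reach is approached as far as the arm can. A call with a gripper value outside its range is refused whole. "claw" is the finger opening in cm, from 0 to 8.54, set as the call begins (left out, the last holds). The fingers move at their own pace and stop on an object; the grip force is fixed at half the most. Time passes only in rows, so rows that do not move let the fingers close. It gives the time, the measured TCP pose, the force, the opening and the grip force at its end, in the units of the state.
- arm.read_state(): the state, without advancing time (a new reading comes with each control period).
- get_image(name): name is "scene" or "side" or "wrist"; returns a dict with "img" (420x560x3 uint8, red, green, blue), "fx", "fy", "cx", "cy" (pixels), "D" ([k1, k2, p1, p2, k3] as OpenCV has them; the pictures are not rectified), "eye" and "orientation" of the camera in the world; the wrist camera has in their place "mount" (4x4, takes a point from camera to tool coordinates, whose origin is the TCP and whose axes are the flange's). Camera axes: x right, y down, z forward; pixel columns grow to the right and rows downward; lengths in mm; the calibration is good to about 2 mm. A picture is of the moment at which its call begins: read the wrist's pose just before it. There is no depth.
- arm.job_done(): hands the job in; it is judged then, once.
The state is a dict: "clock": time; "joints": joint angles; "joint_vel": joint speeds; "joint_efforts": joint torques, N m; "position": TCP position; "ee_rot": TCP orientation; "contact_force": force on the tool from outside, world axes, zero at the start; "wrist_torque": the same for the moment, N m; "gripper_width": finger opening in mm; "grasp_force": force on a finger pad.
Only numpy, scipy, OpenCV 4.12 (cv2) and the standard library are available. Lean on these libraries where they do the work, as an engineer would, in place of code of your own. Each camera call takes 0.05 s, during which the arm holds its last target. There are 200 camera calls.

## Working session

There is one attempt and no reset: what is moved stays moved. The work goes in short steps, Python scripts to look and compute and a tool call to move; the robot and the scene stay as the last step left them, time stands still between calls to the robot, and variables do not carry over. Pictures are saved under pics/ and viewed, at most 10 in all, crops included, and the job is handed in when it is done.

Besides the shell and the picture viewer there is one more tool, called after ">>>" as name([rows], argument=value, ...), one row to a line, values as JSON. drive_tool: Moves the arm, as the interface text tells. Its arguments: {"type":"object","properties":{"deltas":{"type":"array"},"claw":{"type":"number"}},"required":["deltas"]}

```bash
mkdir -p pics
cat > h.py <<'E'
import numpy as np, cv2
from scipy.spatial.transform import Rotation as R
from bench import arm, get_image
def grab(n):
    s=arm.read_state(); d=get_image(n)
    K=np.array([[d['fx'],0,d['cx']],[0,d['fy'],d['cy']],[0,0,1.]])
    if n=='wrist':
        T=np.eye(4);T[:3,:3]=R.from_quat(s['ee_rot']).as_matrix();T[:3,3]=s['position'];T=T@np.array(d['mount'])
        Rm,e=T[:3,:3],T[:3,3]
    else:
        o=np.array(d['orientation']);Rm=R.from_quat(o).as_matrix() if o.size==4 else o.reshape(3,3);e=np.array(d['eye'])
    return dict(img=d['img'],K=K,D=np.array(d['D'],float),R=Rm,e=e)
def ray(c,u,v):
    p=cv2.undistortPoints(np.array([[[u,v]]],float),c['K'],c['D'])[0,0]
    return c['R']@np.array([p[0],p[1],1])
def onz(c,u,v,z):
    r=ray(c,u,v);return c['e']+r*(z-c['e'][2])/r[2]
def proj(c,P):
    Q=(np.atleast_2d(P)-c['e'])@c['R']
    return cv2.projectPoints(Q.astype(float),np.zeros(3),np.zeros(3),c['K'],c['D'])[0][:,0]
def save(c,f): cv2.imwrite('pics/'+f,c['img'][:,:,::-1])
E
python3 - <<'E'
from h import *
print(arm.read_state(), arm.tcp_to_grasp)
for n in('scene','side','wrist'):
    c=grab(n);save(c,n+'0.png');print(n,c['e'],c['R'].round(3).tolist(),c['K'][0,0],c['D'])
E
```

```text
{'clock': 0.0, 'joints': array([ 1.43760704e+00,  3.85507006e-01,  6.63356349e-03, -5.07486236e-04,
       -1.19397797e+00, -2.58609997e-01]), 'joint_vel': array([-0.00076191, -0.00011405, -0.0015255 , -0.00168298, -0.00146963,
        0.00039939]), 'joint_efforts': array([ 4.79661721e-04, -3.92284191e+01,  1.88396448e+01,  4.18630823e+00,
       -4.65258621e-03, -2.21212211e-06]), 'position': array([238.40950584, 577.11521822, 230.25325067]), 'ee_rot': array([ 9.80854181e-01, -1.94740761e-01, -1.70985578e-04,  1.04030226e-03]), 'contact_force': array([-0.64160224,  0.5757648 ,  0.26543155]), 'wrist_torque': array([-0.00895319,  0.02038057,  0.00679827]), 'grasp_force': 0.0, 'gripper_width': 85.07551182126984} 18.700000000000003
scene [1362.83928365 -441.41431923 1157.02144973] [[0.438, 0.662, -0.608], [0.899, -0.324, 0.295], [-0.001, -0.676, -0.737]] 481.9724986923733 [-0.08831627  0.          0.          0.          0.        ]
side [ -77.19515822 -766.31660141  722.59375884] [[0.775, -0.365, 0.516], [-0.632, -0.426, 0.647], [-0.017, -0.828, -0.561]] 456.3925894183217 [-0.0285446  0.         0.         0.         0.       ]
wrist [315.19884523 546.0834512  372.69576486] [[-0.382, -0.875, -0.297], [-0.924, 0.363, 0.12], [0.003, 0.321, -0.947]] 304.9459493544945 [-0.05453615  0.          0.          0.          0.        ]
```

View pics/scene0.png

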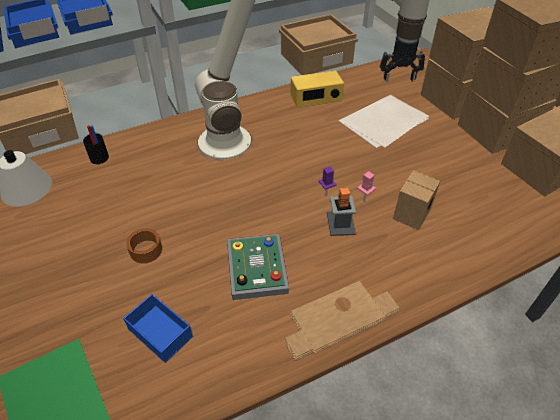

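View pics/side0.png

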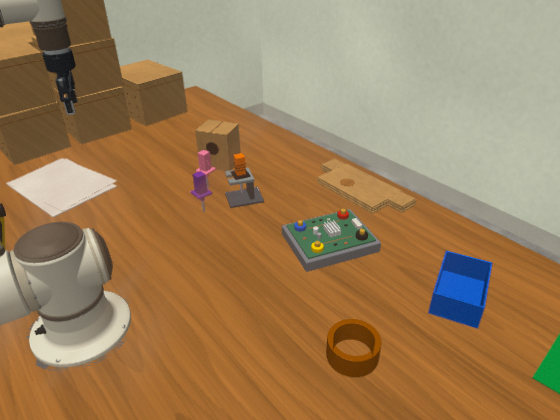

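View pics/wrist0.png

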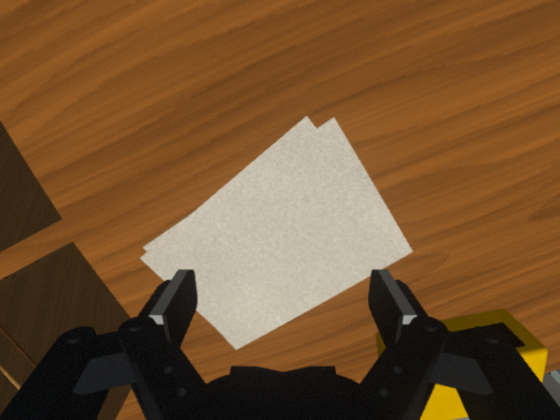

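The scene view shows the orange probe in its rest at about (343,200), with purple (328,178) and pink (368,182) look-alikes beside it. The terminals are yellow (238,245), blue (268,241), red (276,275) and black (242,280). The side view agrees, with the probe at (239,165); the wrist view shows only paper. Next I'll triangulate.

```bash
cat >> h.py <<'E'
def blob(c,lo,hi,roi,amin=5):
    h=cv2.cvtColor(c['img'],cv2.COLOR_RGB2HSV);m=cv2.inRange(h,lo,hi);k=np.zeros_like(m);x0,y0,x1,y1=roi;k[y0:y1,x0:x1]=m[y0:y1,x0:x1]
    n,_,st,ce=cv2.connectedComponentsWithStats(k)
    return sorted([(int(st[i,4]),ce[i].round(1).tolist(),st[i,:4].tolist()) for i in range(1,n) if st[i,4]>=amin],reverse=True)
def tri(a,pa,b,pb):
    r1=ray(a,*pa);r2=ray(b,*pb);A=np.c_[r1,-r2];t=np.linalg.lstsq(A,b['e']-a['e'],rcond=None)[0]
    p=a['e']+r1*t[0];q=b['e']+r2*t[1];return (p+q)/2,np.linalg.norm(p-q)
COL=dict(orange=((5,180,120),(14,255,255)),red=((0,180,90),(4,255,255)),yellow=((22,150,120),(34,255,255)),blue=((108,150,80),(126,255,255)),purple=((128,100,50),(145,255,255)),pink=((160,60,100),(178,255,255)))
E
python3 - <<'E'
from h import *
a=grab('scene');b=grab('side')
for k in COL:
    ra=(315,160,385,210) if k in('orange','purple','pink') else (225,230,295,300)
    rb=(185,140,260,215) if k in('orange','purple','pink') else (280,200,385,270)
    A=blob(a,*COL[k],ra)[:2];B=blob(b,*COL[k],rb)[:2];print(k,A,B)
    if A and B: print('   ',*tri(a,A[0][1],b,B[0][1]), onz(a,*A[0][1],46),onz(b,*B[0][1],46))
def up(c,x0,y0,x1,y1,s): return cv2.resize(c['img'][y0:y1,x0:x1],None,fx=s,fy=s,interpolation=2)
i=np.hstack([up(a,300,150,400,250,4),up(b,180,130,280,230,4)])
cv2.imwrite('pics/rest.png',i[:,:,::-1])
E
```

```text
orange [(41, [344.1, 195.0], [340, 189, 9, 10]), (16, [343.9, 204.4], [340, 203, 8, 3])] [(172, [239.3, 163.9], [233, 152, 13, 23])]
    [536.85255708 182.73697553 116.09271047] 4.451003067648153 [479.14167206 227.28120253  46.        ] [606.99552604 288.19558998  46.        ]
red [(41, [275.4, 276.7], [271, 274, 10, 7])] [(39, [342.4, 214.6], [338, 211, 10, 8])]
    [ 660.99831753 -105.79071232   36.86712075] 4.1569370209083845 [ 667.97570432 -110.51625235   46.        ] [ 651.49438715 -111.98951191   46.        ]
yellow [(28, [237.6, 245.5], [233, 242, 10, 8])] [(96, [316.8, 247.4], [311, 242, 13, 11])]
    [ 515.10167509 -160.95632006   39.43134718] 1.0595117192028731 [ 519.73233472 -162.10743803   46.        ] [ 509.36986561 -167.42334071   46.        ]
blue [(47, [268.4, 242.4], [264, 238, 10, 9])] [(38, [299.9, 225.8], [295, 223, 11, 6])]
    [542.28738481 -71.8677775   38.55548267] 3.108897900624752 [548.83810992 -75.81211986  46.        ] [535.73691257 -77.41064564  46.        ]
purple [(219, [327.3, 178.1], [319, 167, 17, 22])] [(34, [198.3, 174.3], [194, 172, 10, 6])]
    [425.30333853 197.15371196 105.18041467] 27.65919847338932 [386.81083654 218.01038674  46.        ] [476.47217806 315.68708659  46.        ]
pink [(236, [367.1, 183.3], [358, 171, 18, 24])] [(294, [204.5, 162.6], [196, 150, 19, 28]), (94, [202.3, 188.3], [195, 180, 15, 15])]
    [494.96949391 300.28839176  83.819188  ] 3.6999418183782216 [466.15749043 324.32026846  46.        ] [529.39399851 366.95814501  46.        ]
```

View pics/rest.png

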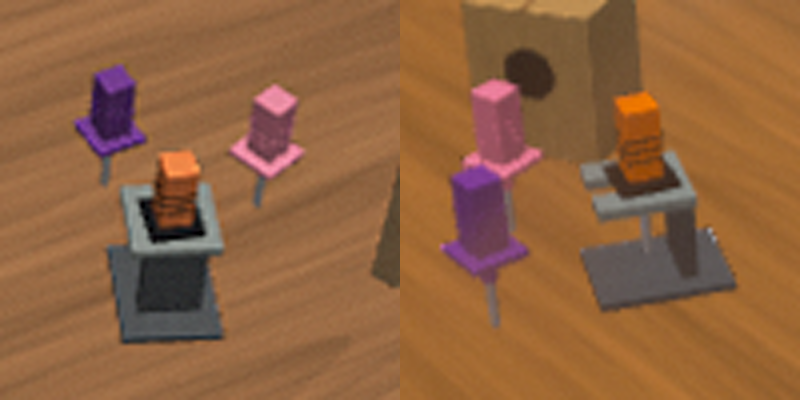

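The fork's slot opens towards the robot and the probe stands at about (537,183). I can lift it straight up. First I'll move over it for a closer look with the wrist camera.

>>> drive_tool([
  [[3, 1.8, -0.5], [0, 0, 0]],
  [[3.6, 2.1, -0.5], [0, 0, 0]],
  [[3.6, 2.1, -0.5], [0, 0, 0]],
  [[3.6, 2.1, -0.5], [0, 0, 0]],
  [[3.6, 2.1, -0.5], [0, 0, 0]],
  [[3.6, 2.1, -0.5], [0, 0, 0]],
  [[3.6, 2.1, 0], [0, 0, 0]],
  [[3.6, 2.1, 0], [0, 0, 0]],
  [[3.6, 2.1, 0], [0, 0, 0]],
  [[3.6, 2.1, 0], [0, 0, 0]],
  [[3.6, 2.1, 0], [0, 0, 0]],
  [[2, 1.6, 0], [0, 0, 0]],
])

```text
clock: 1.45
position: [525.7, 193.4, 261.1]
ee_rot: [0.981, -0.196, -0.0, 0.0]
contact_force: [-0.5, 0.8, -0.5]
gripper_width: 85.5
grasp_force: 0.0
```

Run:
```python
from h import *
c=grab('wrist');c=grab('wrist');s=arm.read_state();print(s['clock'],s['position'],s['ee_rot'].round(4))
save(c,'wrist1.png')
h=cv2.cvtColor(c['img'],cv2.COLOR_RGB2HSV)
print(blob(c,*COL['orange'],(0,0,560,420),60)[:6])
```

```text
1.55 [525.42930865 192.98043728 260.96669085] [ 9.804e-01 -1.968e-01 -2.000e-04  4.000e-04]
[(2333, [443.1, 234.5], [327, 178, 233, 108]), (2064, [176.1, 224.0], [73, 177, 179, 94]), (963, [316.0, 309.6], [258, 283, 111, 54]), (655, [245.1, 303.8], [190, 281, 111, 47]), (534, [351.2, 145.3], [319, 123, 72, 43]), (330, [231.8, 93.5], [203, 80, 60, 27])]
```

View pics/wrist1.png

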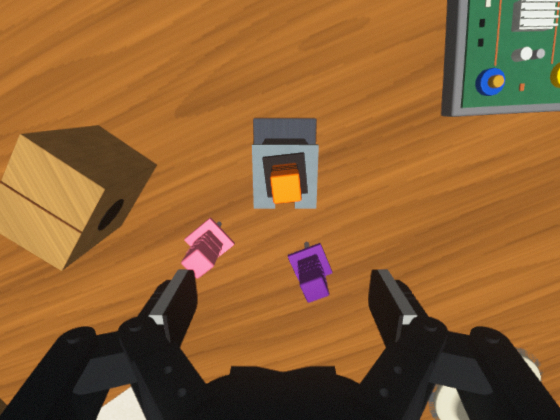

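The wrist view shows the probe's top face at (286,187), the fork plate spanning (252–318,145–208), pink at (200,255), purple at (315,285) and the blue terminal at (491,82). Next I'll measure the positions and yaws.

Run:
```python
from h import *
c=grab('wrist')
h=cv2.cvtColor(c['img'],cv2.COLOR_RGB2HSV)
yaw=lambda q:(np.degrees(np.arctan2(q[1],q[0])))
def rect(lo,hi,roi,z,name):
    m=cv2.inRange(h,lo,hi);k=np.zeros_like(m);x0,y0,x1,y1=roi;k[y0:y1,x0:x1]=m[y0:y1,x0:x1]
    cs=max(cv2.findContours(k,0,1)[0],key=cv2.contourArea)
    P=np.array([onz(c,*p[0],z)[:2] for p in cs],np.float32)
    r=cv2.minAreaRect(P);b=cv2.boxPoints(r);e=b[1]-b[0];print(name,cv2.contourArea(cs),r[0],r[1],yaw(e)%90)
print(h[187,286],h[168,286],h[150,260],h[290,315],h[265,200],h[82,480],h[180,272])
rect((5,150,205),(20,255,255),(262,150,310,215),142,'top')
rect((90,20,90),(115,90,170),(240,110,330,215),80,'plate')
rect((128,100,50),(145,255,255),(285,240,335,305),122,'purple')
rect((160,60,100),(178,255,255),(175,215,240,280),122,'pink')
rect((108,150,80),(126,255,255),(470,60,512,102),46,'blue')
for n,u,v,z in[('purpletop',315,290,122),('pinktop',197,264,122),('cart',22,137,130),('cart',105,190,130),('cart',65,268,130)]: print(n,onz(c,u,v,z))
m=cv2.inRange(h,(5,150,205),(20,255,255))[150:215,255:315]
print('\n'.join(''.join('#' if x else '.' for x in r[::1]) for r in m[10:60:2]))
```

```text
[ 19 221 251] [ 11 215 109] [ 96  30 172] [142 164 179] [169  99 250] [111 184  86] [ 13 234 220]
top 735.0 (538.58740234375, 183.12966918945312) (25.159259796142578, 25.2656192779541) 73.94909
plate 1037.0 (579.5844116210938, 168.22052001953125) (63.27467346191406, 26.246299743652344) 67.28912
purple 1365.0 (437.2066345214844, 193.08164978027344) (35.71846008300781, 60.78557205200195) 88.88495
pink 1632.0 (507.4027099609375, 287.2008056640625) (40.98680877685547, 59.60635757446289) 16.77774
blue 349.0 (541.6036376953125, -67.36061096191406) (31.409330368041992, 27.541608810424805) 69.481926
purpletop [416.93732271 200.48918363 122.        ]
pinktop [493.74756578 302.79488556 122.        ]
cart [673.60622056 389.04604045 130.        ]
cart [599.64148907 343.28456152 130.        ]
cart [545.44917027 431.07254635 130.        ]
............................................................
............................................................
............................................................
............................................................
...................
[... 561 characters left out ...]
################.............
..................#############################.............
...................############################.............
...................############################.............
...................#############################............
...................#############################............
....................############################............
....................####################....................
............................................................
............................................................
............................................................
............................................................
```

>>> drive_tool([
  [[1.6, 0.4, 2], [0, 0, 0]],
  [[0, 0, 3], [0, 0, -6.5]],
  [[0, 0, 3], [0, 0, 0]],
  [[0, 0, 0], [0, 0, 0]],
  [[0, 0, 0], [0, 0, 0]],
])

```text
clock: 2.1
position: [537.7, 186.6, 181.8]
ee_rot: [0.99, -0.138, 0.0, 0.0]
contact_force: [-0.4, 0.4, 1.2]
gripper_width: 85.2
grasp_force: 0.0
```

```bash
cat > top.py <<'E'
from h import *
import sys
c=grab('wrist');s=arm.read_state();save(c,sys.argv[1])
Rm=R.from_quat(s['ee_rot']).as_matrix();print(s['clock'],s['position'].round(1),'toolx yaw',np.degrees(np.arctan2(Rm[1,0],Rm[0,0])),Rm[:,2].round(4))
h=cv2.cvtColor(c['img'],cv2.COLOR_RGB2HSV);m=cv2.inRange(h,(5,150,205),(21,255,255));m[:,:230]=0;m[:,330:]=0
cs=max(cv2.findContours(m,0,1)[0],key=cv2.contourArea)
P=np.array([onz(c,*p[0],142)[:2] for p in cs],np.float32)
r=cv2.minAreaRect(P);b=cv2.boxPoints(r);e=b[1]-b[0];print(cv2.boundingRect(cs),r[0],r[1],np.degrees(np.arctan2(e[1],e[0]))%90-90)
print('err tool',(Rm.T@np.array([r[0][0]-s['position'][0],r[0][1]-s['position'][1],0])).round(1))
E
python3 top.py wrist2.png
```

```text
2.15 [538.3 186.9 182.9] toolx yaw -15.861786364575881 [ 2.5e-03  8.0e-04 -1.0e+00]
(268, 220, 40, 36) (538.9264526367188, 183.1260223388672) (25.111915588378906, 24.84556770324707) -15.90921
err tool [ 1.6  3.4 -0. ]
```

View pics/wrist2.png

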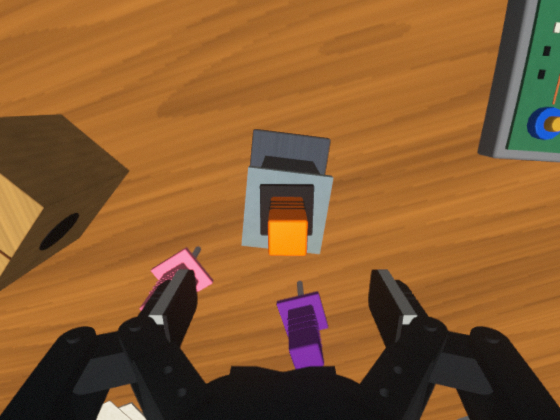

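The probe's top face at (287,238) is now square to the tool and nearly centred between the fingers. I'll descend and grip.

>>> drive_tool([
  [[0.16, 0.34, 0], [0, 0, 0]],
  [[0, 0, 2], [0, 0, 0]],
  [[0, 0, 2.2], [0, 0, 0]],
  [[0, 0, 2], [0, 0, 0]],
  [[0, 0, 1.6], [0, 0, 0]],
  [[0, 0, 0.6], [0, 0, 0]],
  [[0, 0, 0], [0, 0, 0]],
])

```text
clock: 2.85
position: [538.5, 182.1, 97.7]
ee_rot: [0.99, -0.139, 0.0, -0.0]
contact_force: [0.2, -0.2, -0.2]
gripper_width: 85.5
grasp_force: 0.0
```

>>> drive_tool([
  [[0, 0, 0], [0, 0, 0]],
  [[0, 0, 0], [0, 0, 0]],
  [[0, 0, 0], [0, 0, 0]],
  [[0, 0, 0], [0, 0, 0]],
  [[0, 0, 0], [0, 0, 0]],
  [[0, 0, 0], [0, 0, 0]],
  [[0, 0, 0], [0, 0, 0]],
  [[0, 0, 0], [0, 0, 0]],
], claw=1.5)

```text
clock: 3.65
position: [538.7, 182.3, 98.0]
ee_rot: [0.99, -0.139, 0.001, -0.0]
contact_force: [-0.9, -0.2, 5.3]
gripper_width: 25.4
grasp_force: 59.7
```

>>> drive_tool([
  [[0, 0, -1], [0, 0, 0]],
  [[0, 0, -2], [0, 0, 0]],
  [[0, 0, -2.5], [0, 0, 0]],
  [[0, 0, -2.5], [0, 0, 0]],
  [[0, 0, -2], [0, 0, 0]],
  [[0, 0, 0], [0, 0, 0]],
  [[0, 0, 0], [0, 0, 0]],
])

```text
clock: 4.35
position: [537.5, 181.8, 196.5]
ee_rot: [0.99, -0.139, -0.001, 0.0]
contact_force: [-0.4, 0.3, -1.8]
gripper_width: 25.2
grasp_force: 59.0
```

>>> drive_tool([
  [[0.3, 1.5, 0], [0, 0, 0]],
  [[0.7, 2.5, 0], [0, 0, 0]],
  [[0.8, 3, 0], [0, 0, 0]],
  [[0.8, 3, 0], [0, 0, 0]],
  [[0.8, 3, 0], [0, 0, 0]],
  [[0.8, 3, 0], [0, 0, 0]],
  [[0.8, 3, 0], [0, 0, 0]],
  [[0.8, 3, 0], [0, 0, 0]],
  [[0.7, 3, 0], [0, 0, 0]],
  [[0.3, 2.5, 0], [0, 0, 0]],
  [[0.2, 1.4, 0], [0, 0, 0]],
  [[0, 0, 0], [0, 0, 0]],
])

```text
clock: 5.55
position: [524.9, -116.7, 196.1]
ee_rot: [0.99, -0.14, -0.001, 0.0]
contact_force: [0.2, 0.1, -1.9]
gripper_width: 25.4
grasp_force: 59.2
```

```bash
cat > nest.py <<'E'
from h import *
import sys
c=grab('wrist');c=grab('wrist');s=arm.read_state();save(c,sys.argv[1])
Rm=R.from_quat(s['ee_rot']).as_matrix();print(s['clock'],s['position'].round(1),Rm.round(4).tolist(),s['gripper_width'],s['contact_force'])
out={}
h=cv2.cvtColor(c['img'],cv2.COLOR_RGB2HSV)
COL['black']=((0,0,0),(179,255,45))
for k in('red','yellow','blue','black'):
    m=cv2.inRange(h,*COL[k]);m[330:]=0
    if k=='black': m[:]=m
    res=[]
    for q in cv2.findContours(m,0,1)[0]:
        if cv2.contourArea(q)<150: continue
        P=np.array([onz(c,*p[0],46)[:2] for p in q],np.float32);(x,y),r=cv2.minEnclosingCircle(P)
        if 11<r<19: res.append((round(x,1),round(y,1),round(r,1),cv2.boundingRect(q)))
    print(k,res)
E
python3 nest.py wrist3.png
```

```text
5.65 [ 525.7 -115.1  196.6] [[0.9613, -0.2754, -0.0013], [-0.2754, -0.9613, 0.0002], [-0.0013, 0.0002, -1.0]] 25.14115347661398 [-0.50057088 -0.03636971 -0.77167076]
red [(659.1, -104.6, 14.8, (212, 39, 33, 36))]
yellow [(517.7, -160.2, 15.6, (313, 175, 30, 30))]
blue [(541.8, -71.9, 14.9, (221, 177, 29, 29))]
black [(631.1, -194.9, 14.6, (320, 42, 33, 35))]
```

View pics/wrist3.png

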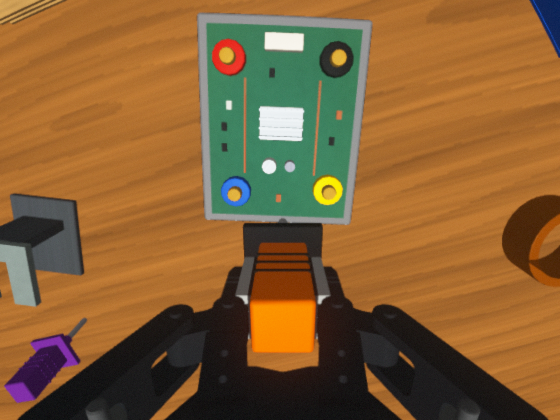

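The wrist view shows red (228,57), black (337,58), blue (235,192) and yellow (328,191), with spacings near 120 x 90 mm and in agreement with the triangulation. I'll hover over red and check where the tip is.

>>> drive_tool([
  [[1.2, -0.5, 0], [0, 0, 0]],
  [[2.5, -1, 0], [0, 0, 0]],
  [[3, -1, 0], [0, 0, 0]],
  [[3, -1, 0], [0, 0, 0]],
  [[2, -0.8, 0], [0, 0, 0]],
  [[1, -0.4, 0.5], [0, 0, 0]],
  [[0, 0, 1.5], [0, 0, 0]],
  [[0, 0, 1.5], [0, 0, 0]],
  [[0, 0, 0.8], [0, 0, 0]],
  [[0, 0, 0], [0, 0, 0]],
  [[0, 0, 0], [0, 0, 0]],
])

```text
clock: 6.75
position: [661.5, -104.5, 154.8]
ee_rot: [0.99, -0.138, 0.0, 0.0]
contact_force: [-0.1, -0.1, -0.4]
gripper_width: 25.2
grasp_force: 59.2
```

Run:
```python
from h import *
s=arm.read_state();print(s['clock'],s['position'].round(1),s['contact_force'].round(1))
a=grab('scene');b=grab('side');ims=[]
tip=s['position']+[.2,.8,-78]
for c in(a,b):
    p=proj(c,[tip,[660,-105,56],tip+[0,0,66],tip+[0,0,122]]);print(p.round(1).tolist())
    u,v=p[1].astype(int);w=c['img'][v-65:v+35,u-50:u+50];ims.append(cv2.resize(w,None,fx=4,fy=4,interpolation=2))
    for q in p: cv2.circle(ims[-1],tuple(int(t) for t in ((q-[u-50,v-65])*4+2)),3,(0,255,255),1)
cv2.imwrite('pics/tip.png',np.hstack(ims)[:,:,::-1])
```

```text
6.75 [ 661.5 -104.5  154.8] [-0.1 -0.1 -0.4]
[[276.6, 267.7], [275.9, 271.8], [276.5, 253.0], [276.5, 239.7]]
[[343.6, 201.9], [343.0, 209.0], [345.2, 179.8], [346.7, 159.8]]
```

View pics/tip.png

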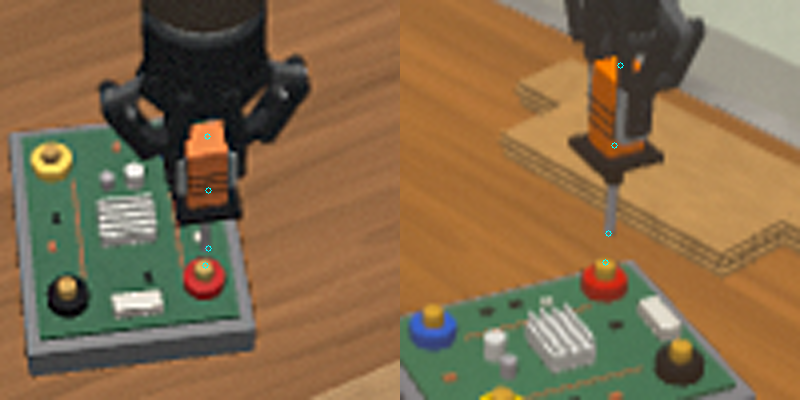

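The tip hangs upright just above the red pin and within about 2 mm of it in both views, matching the projected points. I'll come down slowly.

>>> drive_tool([
  [[-0.1, 0.1, 0.6], [0, 0, 0]],
  [[0, 0, 0.7], [0, 0, 0]],
  [[0, 0, 0.5], [0, 0, 0]],
  [[0, 0, 0.1], [0, 0, 0]],
  [[0, 0, 0.1], [0, 0, 0]],
  [[0, 0, 0], [0, 0, 0]],
  [[0, 0, 0], [0, 0, 0]],
])

```text
clock: 7.55
position: [660.1, -105.5, 134.5]
ee_rot: [0.99, -0.139, 0.0, -0.0]
contact_force: [-0.3, 0.3, -0.8]
gripper_width: 25.6
grasp_force: 59.2
```

>>> drive_tool([
  [[0, 0, 0.1], [0, 0, 0]],
  [[0, 0, 0.1], [0, 0, 0]],
  [[0, 0, 0.1], [0, 0, 0]],
  [[0, 0, 0], [0, 0, 0]],
  [[0, 0, 0], [0, 0, 0]],
])

```text
clock: 8.05
position: [660.3, -105.4, 131.7]
ee_rot: [0.99, -0.139, 0.0, -0.0]
contact_force: [0.1, 0.3, 0.4]
gripper_width: 25.3
grasp_force: 59.3
```

>>> drive_tool([
  [[0, 0, 0.1], [0, 0, 0]],
  [[0, 0, 0], [0, 0, 0]],
  [[0, 0, 0], [0, 0, 0]],
])

```text
clock: 8.35
position: [660.2, -105.5, 130.6]
ee_rot: [0.99, -0.139, 0.0, -0.0]
contact_force: [-0.0, -0.4, 2.1]
gripper_width: 25.1
grasp_force: 59.4
```

>>> drive_tool([
  [[0, 0, 0], [0, 0, 0]],
  [[0, 0, 0], [0, 0, 0]],
])

```text
clock: 8.55
position: [660.2, -105.5, 130.5]
ee_rot: [0.99, -0.139, 0.0, 0.0]
contact_force: [0.7, 0.0, 2.1]
gripper_width: 25.5
grasp_force: 59.4
```

Run:
```python
from h import *
F=[]
for i in range(8):
    get_image('scene');s=arm.read_state();F.append([*s['contact_force'],s['position'][2]])
print(s['clock'],np.mean(F,0).round(2),np.std(F,0).round(2))
```

```text
8.95 [ 6.2000e-01 -2.0000e-02  1.5400e+00  1.3044e+02] [0.45 0.53 0.35 0.04]
```

The force suggests the pin is down about 2 mm. I'll go 1 mm further to half-way and hold.

>>> drive_tool([
  [[0, 0, 0.1], [0, 0, 0]],
  [[0, 0, 0], [0, 0, 0]],
  [[0, 0, 0], [0, 0, 0]],
  [[0, 0, 0], [0, 0, 0]],
  [[0, 0, 0], [0, 0, 0]],
  [[0, 0, 0], [0, 0, 0]],
])

```text
clock: 9.55
position: [660.1, -105.5, 129.4]
ee_rot: [0.99, -0.139, 0.0, -0.0]
contact_force: [1.1, -0.0, 2.4]
gripper_width: 25.6
grasp_force: 59.6
```

```bash
cat > f.py <<'E'
from h import *
F=[]
for i in range(6):
    get_image('scene');s=arm.read_state();F.append([*s['contact_force'],*s['position']])
print(s['clock'],np.mean(F,0).round(2))
E
python3 f.py
```

```text
9.85 [ 1.0300e+00  4.2000e-01  2.2100e+00  6.6007e+02 -1.0545e+02  1.2938e+02]
```

Red is held at about 3.3 mm. Now up and across to yellow.

>>> drive_tool([
  [[0, 0, -0.5], [0, 0, 0]],
  [[0, 0, -1.5], [0, 0, 0]],
  [[0, 0, -2], [0, 0, 0]],
  [[-1.2, 0.9, 0], [0, 0, 0]],
  [[-2, 1.5, 0], [0, 0, 0]],
  [[-2.9, 2.2, 0], [0, 0, 0]],
  [[-2.9, 2.2, 0], [0, 0, 0]],
  [[-2, 1.5, 0], [0, 0, 0]],
  [[-1.2, 0.9, 0], [0, 0, 0]],
  [[0, 0, 0], [0, 0, 0]],
  [[0, 0, 0], [0, 0, 0]],
])

```text
clock: 10.95
position: [517.7, -160.4, 169.3]
ee_rot: [0.99, -0.139, -0.0, 0.0]
contact_force: [0.4, -0.0, -1.2]
gripper_width: 25.5
grasp_force: 59.3
```

```bash
python3 f.py; python3 nest.py y.png
```

```text
11.25 [ 1.3000e-01  1.0000e-02 -1.3300e+00  5.1813e+02 -1.6009e+02  1.6906e+02]
11.35 [ 517.7 -160.2  169. ] [[0.9616, -0.2745, -0.0004], [-0.2745, -0.9616, 0.0], [-0.0004, 0.0001, -1.0]] 25.31792372092226 [-0.98001198 -0.2690378  -0.54636634]
red [(658.4, -105.1, 15.2, (151, 40, 36, 39))]
yellow [(517.7, -160.3, 15.5, (267, 187, 32, 32))]
blue [(542.0, -72.9, 15.8, (168, 188, 33, 32))]
black [(630.9, -195.8, 14.3, (270, 42, 35, 39))]
```

Weight baseline is −1.3 N, and yellow re-measures at (517.7,−160.3), right under the tip. Pressing it.

>>> drive_tool([
  [[0, 0, 1.2], [0, 0, 0]],
  [[0, 0, 1.5], [0, 0, 0]],
  [[0, 0, 0.6], [0, 0, 0]],
  [[0, 0, 0.2], [0, 0, 0]],
  [[0, 0, 0.1], [0, 0, 0]],
  [[0, 0, 0.1], [0, 0, 0]],
  [[0, 0, 0.1], [0, 0, 0]],
  [[0, 0, 0.1], [0, 0, 0]],
  [[0, 0, 0], [0, 0, 0]],
  [[0, 0, 0], [0, 0, 0]],
  [[0, 0, 0], [0, 0, 0]],
  [[0, 0, 0], [0, 0, 0]],
])

```text
clock: 12.55
position: [517.5, -160.4, 130.5]
ee_rot: [0.99, -0.139, 0.0, 0.0]
contact_force: [-1.5, 0.2, 2.2]
gripper_width: 25.4
grasp_force: 59.5
```

```bash
python3 f.py
```

```text
12.85 [-1.0800e+00 -1.9000e-01  1.6500e+00  5.1746e+02 -1.6044e+02  1.3042e+02]
```

>>> drive_tool([
  [[0, 0, 0.1], [0, 0, 0]],
  [[0, 0, 0], [0, 0, 0]],
  [[0, 0, 0], [0, 0, 0]],
  [[0, 0, 0], [0, 0, 0]],
  [[0, 0, 0], [0, 0, 0]],
  [[0, 0, 0], [0, 0, 0]],
  [[0, 0, 0], [0, 0, 0]],
])

```text
clock: 13.55
position: [517.4, -160.4, 129.4]
ee_rot: [0.99, -0.139, 0.0, 0.0]
contact_force: [-0.7, -0.2, 2.5]
gripper_width: 25.1
grasp_force: 59.6
```

```bash
python3 f.py
```

```text
13.85 [  -0.99   -0.77    2.34  517.42 -160.41  129.36]
```

Yellow is held at about half-way. Now blue.

>>> drive_tool([
  [[0, 0, -0.5], [0, 0, 0]],
  [[0, 0, -1.5], [0, 0, 0]],
  [[0, 0, -1], [0, 0, 0]],
  [[0, -1.1, 0], [0, 0, 0]],
  [[0, -2.2, 0], [0, 0, 0]],
  [[0, -2.5, 0], [0, 0, 0]],
  [[0, -2.2, 0], [0, 0, 0]],
  [[0, -1.1, 0], [0, 0, 0]],
  [[0, 0, 0], [0, 0, 0]],
  [[0, 0, 0], [0, 0, 0]],
])

```text
clock: 14.85
position: [542.0, -72.9, 158.9]
ee_rot: [0.99, -0.139, -0.0, 0.0]
contact_force: [-0.1, 0.2, -2.7]
gripper_width: 25.5
grasp_force: 59.1
```

>>> drive_tool([
  [[0, 0, 1], [0, 0, 0]],
  [[0, 0, 1], [0, 0, 0]],
  [[0, 0, 0.4], [0, 0, 0]],
  [[0, 0, 0.2], [0, 0, 0]],
  [[0, 0, 0.1], [0, 0, 0]],
  [[0, 0, 0.1], [0, 0, 0]],
  [[0, 0, 0.1], [0, 0, 0]],
  [[0, 0, 0], [0, 0, 0]],
  [[0, 0, 0], [0, 0, 0]],
  [[0, 0, 0], [0, 0, 0]],
  [[0, 0, 0], [0, 0, 0]],
])

```text
clock: 15.95
position: [542.4, -73.0, 130.5]
ee_rot: [0.99, -0.139, 0.0, 0.0]
contact_force: [-2.0, -1.1, 1.7]
gripper_width: 25.3
grasp_force: 59.5
```

```bash
python3 f.py
```

```text
16.25 [ -1.56  -1.29   2.1  542.4  -72.95 130.4 ]
```

>>> drive_tool([
  [[0, 0, 0.05], [0, 0, 0]],
  [[0, 0, 0], [0, 0, 0]],
  [[0, 0, 0], [0, 0, 0]],
  [[0, 0, 0], [0, 0, 0]],
  [[0, 0, 0], [0, 0, 0]],
  [[0, 0, 0], [0, 0, 0]],
  [[0, 0, 0], [0, 0, 0]],
])

```text
clock: 16.95
position: [542.5, -72.9, 129.8]
ee_rot: [0.99, -0.139, 0.0, -0.0]
contact_force: [-0.1, -1.0, 1.6]
gripper_width: 25.4
grasp_force: 59.5
```

```bash
python3 f.py
```

```text
17.25 [ -1.34  -1.38   1.85 542.46 -72.87 129.86]
```

>>> drive_tool([
  [[0, 0, -0.5], [0, 0, 0]],
  [[0, 0, -1.5], [0, 0, 0]],
  [[0, 0, -2], [0, 0, 0]],
  [[0, 0, -2], [0, 0, 0]],
  [[0, 0, -1], [0, 0, 0]],
  [[0, 0, 0], [0, 0, 0]],
])

```text
clock: 17.85
position: [543.3, -72.5, 201.1]
ee_rot: [0.99, -0.139, 0.002, -0.001]
contact_force: [-0.9, -0.1, -1.7]
gripper_width: 25.4
grasp_force: 59.2
```

Blue is held at about 3 mm. Now back to the rest.

>>> drive_tool([
  [[-0.4, -1.2, 0], [0, 0, 0]],
  [[-0.7, -2.4, 0], [0, 0, 0]],
  [[-0.9, -3, 0], [0, 0, 0]],
  [[-0.9, -3, 0], [0, 0, 0]],
  [[-0.9, -3, 0], [0, 0, 0]],
  [[-0.9, -3, 0], [0, 0, 0]],
  [[-0.9, -3, 0], [0, 0, 0]],
  [[-0.8, -2.6, 0], [0, 0, 0]],
  [[-0.7, -2, 0], [0, 0, 0]],
  [[-0.3, -1.2, 0], [0, 0, 0]],
  [[0, 0, 0], [0, 0, 0]],
  [[0, 0, 0], [0, 0, 0]],
])

```text
clock: 19.05
position: [537.8, 181.8, 199.0]
ee_rot: [0.99, -0.139, -0.001, 0.001]
contact_force: [0.3, -1.0, -1.5]
gripper_width: 25.6
grasp_force: 59.2
```

```bash
python3 f.py; python3 top.py w4.png
```

```text
19.35 [ 5.7000e-01 -9.0000e-02 -1.1800e+00  5.3816e+02  1.8123e+02  1.9966e+02]
19.4 [538.3 181.5 199.9] toolx yaw -16.00335508791418 [ 1.e-04  1.e-04 -1.e+00]
(250, 301, 65, 52) (457.0224609375, 204.89248657226562) (50.79313659667969, 50.711360931396484) -15.906708
err tool [-84.6  -0.1  -0. ]
```

>>> drive_tool([
  [[0, -0.1, 1], [0, 0, 0]],
  [[0, 0, 1.5], [0, 0, 0]],
  [[0, 0, 1.5], [0, 0, 0]],
  [[0, 0, 1.5], [0, 0, 0]],
  [[0, 0, 1.5], [0, 0, 0]],
  [[0, 0, 1.5], [0, 0, 0]],
  [[0, 0, 0.8], [0, 0, 0]],
  [[0, 0, 0.3], [0, 0, 0]],
  [[0, 0, 0], [0, 0, 0]],
  [[0, 0, 0], [0, 0, 0]],
  [[0, 0, 0], [0, 0, 0]],
])

```text
clock: 20.5
position: [539.0, 183.3, 104.6]
ee_rot: [0.99, -0.139, 0.001, -0.001]
contact_force: [-0.0, 0.0, -2.2]
gripper_width: 25.3
grasp_force: 59.2
```

```bash
python3 f.py
```

```text
20.8 [-4.1000e-01  6.0000e-02 -1.1800e+00  5.3872e+02  1.8314e+02  1.0429e+02]
```

>>> drive_tool([
  [[0, 0, 0.3], [0, 0, 0]],
  [[0, 0, 0.2], [0, 0, 0]],
  [[0, 0, 0.1], [0, 0, 0]],
  [[0, 0, 0], [0, 0, 0]],
  [[0, 0, 0], [0, 0, 0]],
])

```text
clock: 21.3
position: [538.3, 182.9, 98.0]
ee_rot: [0.99, -0.139, -0.0, 0.0]
contact_force: [-2.7, -0.6, 2.2]
gripper_width: 25.5
grasp_force: 59.6
```

```bash
python3 f.py
```

```text
21.6 [ -2.44  -0.61   3.39 538.35 182.93  98.02]
```

The flange is on the fork with 3.4 N upward on the tool. I'll release and rise.

>>> drive_tool([
  [[0, 0, 0], [0, 0, 0]],
  [[0, 0, 0], [0, 0, 0]],
  [[0, 0, 0], [0, 0, 0]],
  [[0, 0, 0], [0, 0, 0]],
  [[0, 0, 0], [0, 0, 0]],
  [[0, 0, 0], [0, 0, 0]],
  [[0, 0, 0], [0, 0, 0]],
  [[0, 0, 0], [0, 0, 0]],
], claw=8.5)

```text
clock: 22.4
position: [538.5, 183.0, 97.8]
ee_rot: [0.99, -0.139, 0.0, -0.0]
contact_force: [-1.0, -0.2, -0.4]
gripper_width: 84.8
grasp_force: 0.0
```

>>> drive_tool([
  [[0, 0, -0.5], [0, 0, 0]],
  [[0, 0, -1.5], [0, 0, 0]],
  [[0, 0, -2.5], [0, 0, 0]],
  [[0, 0, -2.5], [0, 0, 0]],
  [[0, 0, -2.5], [0, 0, 0]],
  [[0, 0, -2.5], [0, 0, 0]],
  [[0, 0, -2.5], [0, 0, 0]],
  [[0, 0, -1.5], [0, 0, 0]],
  [[0, 0, 0], [0, 0, 0]],
  [[0, 0, 0], [0, 0, 0]],
  [[0, 0, 0], [0, 0, 0]],
])

```text
clock: 23.5
position: [537.8, 182.7, 256.4]
ee_rot: [0.99, -0.139, -0.001, 0.001]
contact_force: [0.5, 0.1, -0.7]
gripper_width: 84.7
grasp_force: 0.0
```

```bash
python3 top.py w5.png
```

```text
23.55 [537.9 182.7 256.4] toolx yaw -15.953116120136729 [-0.0024 -0.0013 -1.    ]
(268, 192, 29, 27) (538.29736328125, 183.0431365966797) (24.876827239990234, 24.155113220214844) -16.010124
err tool [ 0.3 -0.4 -0. ]
```

View pics/w5.png

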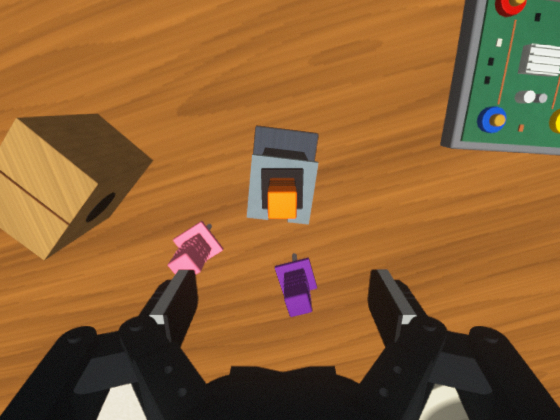

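The probe stands at (282,205) in the fork, within 1 mm of where it started, upright and released. Handing in.

```bash
python3 -c "
from bench import arm
print(arm.job_done())"
```

```text
the job is handed in; nothing more can be done
None
```

I pressed red, yellow and blue in that order, each about 3 mm down judging by force and height, set the probe back upright in its fork and released it; the job is handed in, but no verdict came back.

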